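# Take the screw cap off the winder that has run out

### The arm

A 6-joint arm with a two-finger parallel gripper is mounted at the origin on the work surface; the furniture and walls round the work are solid. World frame = base frame: x ahead of the robot, y to its left, z up, the work surface at z = 0. Lengths are in mm, angles in rad, forces in N, time in s.
With the tool pointing down it reaches from about 275 to 750 mm from the base axis. Payload 10.2 kg.
Tool frame: the origin (TCP) lies at the very end of the fingers, on their centre line; the grasp point (between the pads) lies 19 mm behind it; z points along the fingers, y is the line along which they close (so a half turn about z gives the same grasp; the last joint's range is limited). The gripper opens to 85 mm and grips with 20 to 120 N. Pads are 22 mm wide; open, the fingers measure 114 mm over their backs; the gripper's body (76 mm by 85 mm) begins 54 mm behind the grasp point. The pads swing forward as they close: fully open they stand 13 mm farther back than shut.
Start: joints at [-1.374, 0.313, 1.498, -0, 1.331, -0.223], TCP at [213.967, -479.426, 206.194] pointing down, gripper open.
Joint ranges: [-2.94, 2.94], [-0.97, 2.17], [0.19, 2.56], [-1.23, 4.37], [0.02, 3.11], [-2.88, 2.88]. Speed limits (rad/s): [2.39, 2.39, 3.01, 3.14, 3.14, 3.14].

### API

Orientations are given as a unit quaternion [x, y, z, w].
In Python, from bench import env gives the robot as it stands.
- The arm moves only by the shell command python3 -m inch 'ROWS' [FORCE]. ROWS is JSON, a list of rows, each a list of 5 numbers: the closure, from 0 (fully open) to 1 (shut), then the shift along the tool's x, y, z in units of 0.08 m (1.0 is 0.08 m), then the turn about the tool's z in units of 0.5 rad (1.0 is 0.5 rad). A call has 1 to 5 rows; each row shifts and turns the commanded pose from where the row before left it, along the tool's axes as they then stand; what a row does not reach is not made up. A row lasts 1/8 s, in which the tool goes at most 62.5 mm and 10.7 degrees, less where a joint would pass 70% of its speed; a pose out of reach is approached as far as the arm can. A call with a number of a shift or a turn outside -1 to 1 is refused whole. A call with a gripper value outside its range is refused whole. The fingers move at their own pace and stop on an object; FORCE is the grip in N (left out, the last holds). Time passes only in rows, so rows that do not move let the fingers close. It gives the time, the measured TCP pose, the force, the opening and the grip force at its end, in the units of the state.
- env.get_state(): the state, without advancing time (a new reading comes with each control period).
- env.snapshot(name): name is "side" or "top"; returns a dict with "color" (384x512x3 uint8, red, green, blue), "fovy" (degrees; the focal length in pixels is half the picture's height over the tangent of half this angle, whatever the lens; pixels are square), "cx", "cy" (the principal point, pixels), "origin" and "rotation" of the camera in the world. Camera axes: x right, y up, looking along -z (the intrinsics and any distortion apply to the point x, -y, -z); pixel columns grow to the right and rows downward; lengths in mm; the calibration is good to about 2 mm. A picture is of the moment at which its call begins. There is no depth.
- env.job_done(): hands the job in; it is judged then, once.
The state is a dict: "clock": time; "joints": joint angles; "joint_velocities": joint speeds; "joint_efforts": joint torques, N m; "position": TCP position; "ee_rot": TCP orientation; "wrist_force": force on the tool from outside, world axes, zero at the start; "torque": the same for the moment, N m; "opening": opening from 0.0 (shut) to 1.0 (fully open); "gripper_force": force on a finger pad.
Only numpy, scipy, OpenCV 4.12 (cv2) and the standard library are available. Lean on these libraries where they do the work, as an engineer would, in place of code of your own. Each camera call takes 0.05 s, during which the arm holds its last target. There are 200 camera calls.

### The job

One of the two thread winders has run out: a bare cardboard tube stands on it, while the other still carries a full tube of thread. Unscrew the black cap of the empty winder, lift it clear off its spindle and finish while still holding it there, so that the tube can be changed; the winders spin opposite ways, so one cap has an ordinary and the other a left-hand thread and nothing shows which: if it will not loosen one way by a quarter turn, try the other. Leave the other winder's cap tight and the things round about where they stand.

Things in the scene. Friction and masses are not known exactly. Their poses are not given: they have to be found in the camera images.
- cap_1: Black steel screw cap on one of the winders (which varies): fluted cylinder 41 mm across, 30 mm high, open below, 105 to 210 g. Origin: centre of its rim (underside), z up. Seated, rim at z = 0.184, top at 0.214. A white line on top runs from the centre along its own x axis and starts pointing away from the robot (+x). Inside, two lugs hook under threads of the fixed 20 mm spindle end.
- cap_2: The other cap, identical but with its thread of the other hand. A cap comes free after 62 to 115 degrees (best 80) of easy, level turning in its loosening sense, then lifts straight off. The other way it meets a solid stop within 5 to 15 degrees, and fingers slip round it; unturned it cannot be lifted. The loosening sense seen from above is unknown beforehand.
- bare_tube: Bare cardboard tube with a green band, 33 mm across, 134 mm high, fixed round the spindle of the empty winder; origin at the centre of its underside, z = 0.045. Its axis is that of the spindle and cap: the cap to take off is the one straight above it. A 47 mm steel washer, top at z = 0.184, lies under the cap.
- full_tube: Full tube of cream thread, 54 mm across, fixed on the other winder in the same way; origin at the centre of its underside, z = 0.045, x along world x. The cap above it stays on. Each winder is a fixed grey-green box, 120 x 112 mm, 37 mm high, centred on its spindle, turned up to 0.4 rad, with a wire guide 115 mm high, 49 mm behind the spindle.
- spare_tube: Spare full tube of cream thread, 55 mm across and 146 mm high, standing loose on the worktop behind the winders; origin at its foot. Leave alone.
- pin_tin: Round red tin, 60 mm across and 23 mm high, loose on the worktop; origin at its foot. Leave alone.
- tape_roll: Rolled yellow tape measure, 59 x 64 x 16 mm, loose on the worktop; origin at its foot. Leave alone.
- red_spool: Wooden spool of red thread, 34 mm across and 42 mm high, loose on the worktop; origin at its foot. Leave alone.

How it is judged (in metres and radians):
At the end, for the whole second after the job is handed in: The empty winder's cap is held still in the gripper (slower than 40 mm/s), its rim at least 24 mm above its seat and so clear of the spindle's tip, resting on nothing else; the full winder's cap is untouched by the robot, seated within 3 mm, centred within 6 mm and turned by less than 0.25 rad (((height (world z) of cap_1 above 0.208 m and contact force between the fingers and cap_1 above 0.5 N and linear speed of cap_1 below 0.04 m/s and contact force between cap_1 and full_tube below 0.5 N and contact force between cap_1 and bare_tube below 0.5 N and horizontal distance between cap_2 and full_tube below 0.006 m and height (world z) of cap_2 below 0.187 m and angle between the x axis of cap_2 and the x axis of full_tube, either way round below 0.25 rad and contact force between each of the arm, the fingers and cap_2 below 0.2 N) or (height (world z) of cap_2 above 0.208 m and contact force between the fingers and cap_2 above 0.5 N and linear speed of cap_2 below 0.04 m/s and contact force between cap_2 and full_tube below 0.5 N and contact force between cap_2 and bare_tube below 0.5 N and horizontal distance between cap_1 and full_tube below 0.006 m and height (world z) of cap_1 below 0.187 m and angle between the x axis of cap_1 and the x axis of full_tube, either way round below 0.25 rad and contact force between each of the arm, the fingers and cap_1 below 0.2 N))); the arm keeps its last pose, push and grip.
It fails at once if the full winder's cap is taken off ((horizontal distance between cap_1 and full_tube below 0.03 m and height (world z) of cap_1 above 0.192 m and horizontal distance between cap_2 and bare_tube below 0.01 m) or (horizontal distance between cap_2 and full_tube below 0.03 m and height (world z) of cap_2 above 0.192 m and horizontal distance between cap_1 and bare_tube below 0.01 m)).
It fails at once if the spare tube of thread is moved by more than 3 cm (distance of spare_tube from where it was at the start of the episode above 0.03 m).
It fails at once if the pin tin is moved by more than 3 cm (distance of pin_tin from where it was at the start of the episode above 0.03 m).
It fails at once if the tape measure is moved by more than 3 cm (distance of tape_roll from where it was at the start of the episode above 0.03 m).
It fails at once if the red spool is moved by more than 3 cm (distance of red_spool from where it was at the start of the episode above 0.03 m).
It also fails if it takes over 38 s, if anything falls off the work surface, if the arm or the gripper's body presses on something with over 40 N, if the wrist force passes 120 N, or if a joint passes its speed limit or range.

## Working session

There is one attempt and no reset: what is moved stays moved. The work goes in short steps, Python scripts to look and compute and a shell command to move; the robot and the scene stay as the last step left them, time stands still between calls to the robot, and variables do not carry over. Pictures are saved under pics/ and viewed, at most 10 in all, crops included, and the job is handed in when it is done.

```bash
mkdir -p pics; ls
python3 - <<'E'
from bench import env
import cv2
for n in ("side","top"):
    s=env.snapshot(n); cv2.imwrite(f"pics/{n}0.png",s["color"][:,:,::-1])
    print({k:v for k,v in s.items() if k!="color"})
print(env.get_state())
E
```

```text
pics
{'fovy': 50.79051204100637, 'cx': 256.7965383638689, 'cy': 192.0605941079353, 'origin': array([327.68920028, 967.72774184, 587.77306288]), 'rotation': array([-0.06208856,  0.52551714,  0.83996267, -0.12016433])}
{'fovy': 46.83637707808441, 'cx': 249.62489931010572, 'cy': 188.39239679910347, 'origin': array([ 448.04116374,  102.03638531, 1225.12025174]), 'rotation': array([-0.02415164,  0.03743074,  0.71040178, -0.70238518])}
{'clock': 0.1, 'joints': array([-1.37441373e+00,  3.13407361e-01,  1.49835338e+00,  3.13432773e-05,
        1.33098602e+00, -2.23402450e-01]), 'joint_velocities': array([-3.98799033e-05, -1.28081329e-03, -3.53979793e-03,  5.91218820e-04,
       -2.59801517e-04,  3.32372218e-04]), 'joint_efforts': array([ 2.18330482e-03, -4.12900543e+01, -2.60143965e+01, -1.79291201e-04,
        3.03409681e-03,  3.86137160e-06]), 'position': array([ 213.91699475, -479.16877384,  205.68841438]), 'ee_rot': array([ 9.78053929e-01,  2.08351097e-01,  2.30153208e-05, -5.76793855e-04]), 'wrist_force': array([ 0.28369449, -0.70927431, -1.15215259]), 'torque': array([-0.0078403 , -0.08191314,  0.01018358]), 'gripper_force': 0.0, 'opening': 0.9998850321858396}
```

View pics/side0.png

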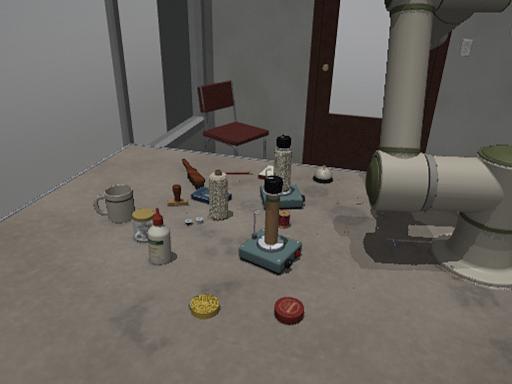

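View pics/top0.png

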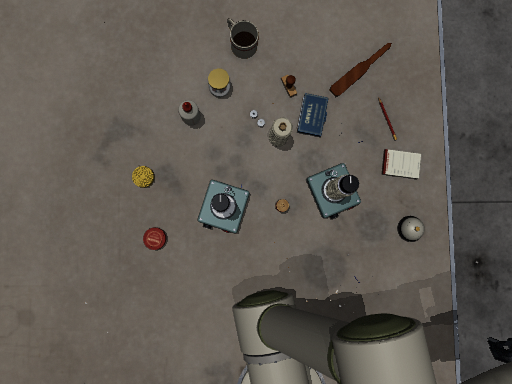

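The side view shows the bare tube on the nearer winder, with its cap at about (273,185). In the top view that is the left winder, with its cap at about (221,203). The full winder's cap is at side (284,141), top (348,184). I'll enlarge both caps to read their edges.

Run:
```python
import cv2, numpy as np
a=cv2.imread("pics/side0.png")[160:260,235:310]; b=cv2.imread("pics/top0.png")[175:250,190:255]
f=lambda i,w:cv2.resize(i,None,fx=w,fy=w,interpolation=cv2.INTER_CUBIC)
a=f(a,5);b=f(b,6)
o=np.zeros((500,375+390,3),np.uint8);o[:500,:375]=a;o[:450,375:]=b
o=cv2.convertScaleAbs(o,alpha=1.8,beta=15)
cv2.imwrite("pics/crop0.png",o)
```

```text
(no output)
```

View pics/crop0.png

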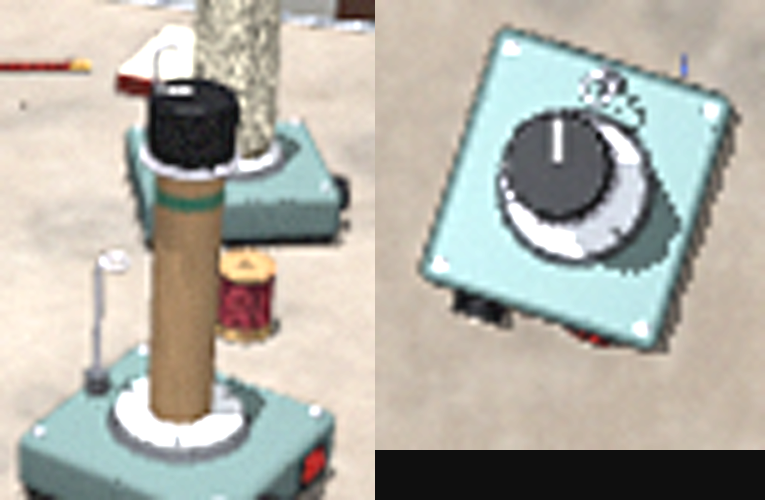

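The crop puts the cap's top centre at about (220.2,201.8) in the top view, where the white line starts, and (273.6,178.8) in the side view. I'll triangulate it now.

```bash
cat > h.py <<'E'
import numpy as np
from bench import env
from scipy.spatial.transform import Rotation as R
def ray(s,u,v):
    f=192/np.tan(np.radians(s["fovy"]/2))
    d=R.from_quat(s["rotation"]).apply([(u-s["cx"])/f,-(v-s["cy"])/f,-1]); return np.array(s["origin"]),d/np.linalg.norm(d)
def tri(rs):
    A=sum(np.eye(3)-np.outer(d,d) for o,d in rs); b=sum((np.eye(3)-np.outer(d,d))@o for o,d in rs)
    p=np.linalg.solve(A,b); return p,[np.linalg.norm(np.cross(p-o,d)) for o,d in rs]
def tool(p):  # tool move (units) needed to bring TCP to p
    st=env.get_state(); r=R.from_quat(st["ee_rot"])
    print("move",(r.inv().apply(np.array(p)-st["position"])/80).round(3),"yaw axis y:",r.apply([0,1,0]).round(3))
E
python3 - <<'E'
from h import *
S,T=env.snapshot("side"),env.snapshot("top")
print(tri([ray(S,273.6,178.8),ray(T,220.2,201.8)]))
print(tri([ray(S,284,138),ray(T,348,183)]))
def pl(s,u,v,z):
    o,d=ray(s,u,v); return o+d*(z-o[2])/d[2]
for n,p,z in [("cap z214",(220.2,201.8),214),("cap2",(348,183),214),("spool",(282,205),42),("spare",(281,127),146)]: print(n,pl(T,*p,z).round(1))
tool([400,150,214])
E
```

```text
(array([506.34122744, 150.0598345 , 212.61177415]), [np.float64(0.0012230020648731092), np.float64(0.0012230020646644478)])
(array([ 545.84489329, -144.83340776,  211.573816  ]), [np.float64(0.72295495400921), np.float64(0.7229549540091985)])
cap z214 [506.3 150.  214. ]
cap2 [ 546.3 -144.1  214. ]
spool [505.8  -6.9  42. ]
spare [694.    1.6 146. ]
move [ 5.33  -6.235 -0.096] yaw axis y: [ 0.408 -0.913 -0.001]
```

```bash
python3 -m inch '[[0,0,0,-0.6,0],[0,0,0,-0.6,0],[0,0.5,-0.43,0,0],[0,0.5,-0.43,0,0],[0,0.5,-0.43,0,0]]' 30; python3 -m inch '[[0,0.5,-0.43,0,0],[0,0.5,-0.43,0,0],[0,0.5,-0.43,0,0],[0,0.5,-0.43,0,0],[0,0.5,-0.43,0,0]]'; python3 -m inch '[[0,0.5,-0.43,0,0],[0,0.5,-0.43,0,0],[0,0.5,-0.43,0,0],[0,0.5,-0.43,0,0],[0,0,0,0,0]]'
python3 -m inch '[[0,0,0,0,-0.36],[0,0,0,0,-0.36],[0,0,0,0,-0.36],[0,0,0,0,-0.36],[0,0,0,0,-0.36]]'; python3 -m inch '[[0,0,0,0,-0.36],[0,0,0,0,-0.36],[0,0,0,0,-0.36],[0,0,0,0,0],[0,0,0,0,0]]'
python3 - <<'E'
from h import *
st=env.get_state();print(st["joints"].round(3),st["position"]); tool([506.3,150,187])
E
```

```text
clock: 0.82
position: [281.9, -334.7, 302.1]
ee_rot: [0.978, 0.208, 0.0, -0.0]
wrist_force: [0.9, -0.5, -0.0]
opening: 0.997
gripper_force: 0.0
clock: 1.45
position: [394.4, -96.0, 302.2]
ee_rot: [0.978, 0.208, 0.0, 0.0]
wrist_force: [0.7, -1.1, 0.5]
opening: 0.998
gripper_force: 0.0
clock: 2.08
position: [484.4, 95.6, 301.5]
ee_rot: [0.978, 0.21, -0.001, -0.0]
wrist_force: [-0.3, 0.8, 1.0]
opening: 1.002
gripper_force: 0.0
clock: 2.7
position: [483.8, 92.2, 302.2]
ee_rot: [0.789, 0.615, -0.0, 0.0]
wrist_force: [1.1, 0.4, 0.5]
opening: 1.001
gripper_force: 0.0
clock: 3.32
position: [483.9, 92.7, 302.2]
ee_rot: [0.6, 0.8, -0.0, -0.0]
wrist_force: [-0.2, 0.5, 0.4]
opening: 1.0
gripper_force: 0.0
[-0.049  0.189  1.409 -0.     1.544 -0.334] [483.92891057  92.70808414 302.20430371]
move [0.609 0.47  1.44 ] yaw axis y: [ 0.96   0.281 -0.   ]
```

```bash
python3 -m inch '[[0,0.3,0.235,0,0],[0,0.309,0.235,0,0],[0,0,0,0.4,0],[0,0,0,0,0],[0,0,0,0,0]]'
python3 - <<'E'
from h import *
import cv2
st=env.get_state();print(st["joints"].round(3),st["position"]); tool([506.3,150,187])
s=env.snapshot("side");t=env.snapshot("top")
a=cv2.resize(s["color"][110:230,215:335,::-1],None,fx=4,fy=4);b=cv2.resize(t["color"][150:270,160:240,::-1],None,fx=4,fy=4)
cv2.imwrite("pics/c1.png",cv2.convertScaleAbs(np.hstack([a,b]),alpha=1.8,beta=15))
E
```

```text
clock: 3.95
position: [506.5, 150.2, 271.4]
ee_rot: [0.599, 0.801, 0.0, 0.001]
wrist_force: [-0.6, 0.1, 0.3]
opening: 1.0
gripper_force: 0.0
[ 0.066  0.282  1.37  -0.     1.488 -0.221] [506.49808813 150.23247055 271.41665265]
move [-0.002 -0.005  1.055] yaw axis y: [0.959 0.283 0.001]
```

View pics/c1.png

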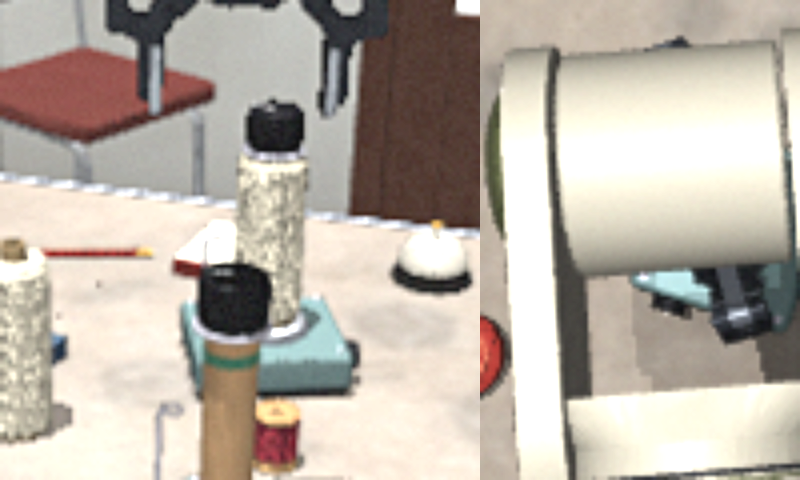

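The open fingers (crop x about 155 and 330) straddle the cap (about 235), and the wire guide is well below. I'll descend to z≈188 and grip.

```bash
python3 -m inch '[[0,0,0,0.35,0],[0,0,0,0.35,0],[0,0,0,0.34,0],[0,0,0,0,0],[0,0,0,0,0]]'; python3 -m inch '[[0.4,0,0,0,0],[0.7,0,0,0,0],[1,0,0,0,0],[1,0,0,0,0],[1,0,0,0,0]]' 50;python3 -m inch '[[1,0,0,0,0],[1,0,0,0,0],[1,0,0,0,0]]'
```

```text
clock: 4.68
position: [507.0, 150.5, 188.7]
ee_rot: [0.598, 0.801, 0.001, 0.001]
wrist_force: [1.4, -0.4, 0.7]
opening: 1.004
gripper_force: 0.0
clock: 5.3
position: [506.8, 150.5, 188.9]
ee_rot: [0.598, 0.802, 0.001, 0.001]
wrist_force: [-2.1, -0.5, 10.4]
opening: 0.002
gripper_force: 5.4
clock: 5.68
position: [506.8, 150.6, 188.9]
ee_rot: [0.598, 0.802, 0.001, 0.001]
wrist_force: [-3.1, -1.0, 11.9]
opening: 0.003
gripper_force: 5.8
```

The fingers closed completely without the cap between them, so I'll look.

Run:
```python
from h import *
import cv2
s=env.snapshot("side")
cv2.imwrite("pics/c2.png",cv2.convertScaleAbs(cv2.resize(s["color"][120:260,205:335,::-1],None,fx=4,fy=4,interpolation=cv2.INTER_CUBIC),alpha=1.8,beta=15))
st=env.get_state(); print(st)
```

```text
{'clock': 5.725, 'joints': array([ 6.71024291e-02,  3.32987106e-01,  1.51623898e+00, -2.23661671e-04,
        1.28928515e+00, -2.21923471e-01]), 'joint_velocities': array([-0.00066607, -0.00075241,  0.00102938, -0.00166743, -0.00104742,
       -0.00064529]), 'joint_efforts': array([-2.12301017e-02, -3.58001554e+01, -2.24159414e+01,  1.39723322e-01,
       -7.05840345e-01,  4.09039058e-04]), 'position': array([506.84380035, 150.56353324, 188.94322536]), 'ee_rot': array([0.59787975, 0.80158432, 0.00092028, 0.00124032]), 'wrist_force': array([-2.24729755, -1.25503184, 11.08622405]), 'torque': array([-0.15881446,  0.46375519,  0.01241888]), 'gripper_force': 5.795194434322184, 'opening': -0.0011245500301270046}
```

View pics/c2.png

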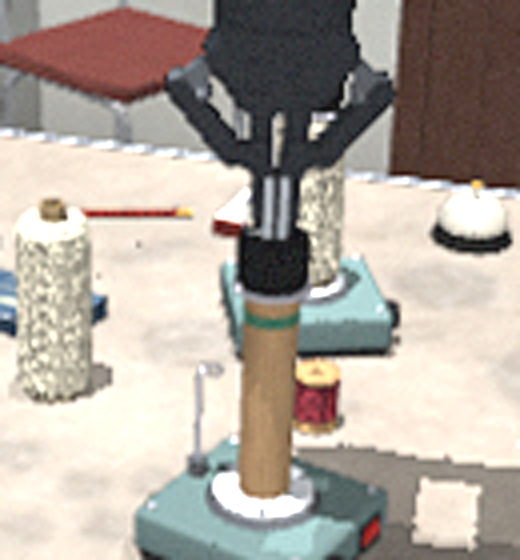

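The picture shows the shut fingers standing on top of the cap at about (274,180) full-frame, so the true tip is higher than the reported TCP. I'll work out how much.

Run:
```python
from h import *
s=env.snapshot("side")
def atxy(u,v,x,y):
    o,d=ray(s,u,v); t=((np.array([x,y])-o[:2])@d[:2])/(d[:2]@d[:2]); return (o+t*d).round(1)
print("open tips @TCP z271.4", atxy(215+155/4,110+113/4,506.5,150.2), atxy(215+329/4,110+115/4,506.5,150.2))
# fingers at +-42mm along y axis (.96,.28)
for sgn,u,v in ((1,155,113),(-1,329,115)): print(atxy(215+u/4,110+v/4,506.5+sgn*46*.96,150.2+sgn*46*.28))
print("now shut", atxy(205+277/4,120+238/4,506.8,150.6))
```

```text
open tips @TCP z271.4 [551.3 162.7 307.7] [459.9 142.7 310.3]
[551.2 163.2 307.8]
[460.8 137.1 308.4]
now shut [504.7 150.2 211.1]
```

The tips really stand about 24 mm above the reported TCP when shut and 37 mm above when open (lateral alignment is good). I'll lift, open, and go down to a reported z≈161.5.

```bash
python3 -m inch '[[1,0,0,-0.3,0],[0,0,0,-0.2,0],[0,0,0,0,0],[0,0,0,0,0],[0,0,0,0,0]]'; python3 -m inch '[[0,0,0,0.3,0],[0,0,0,0.3,0],[0,0,0,0.24,0],[0,0,0,0,0],[0,0,0,0,0]]';python3 -m inch '[[0.3,0,0,0,0],[0.4,0,0,0,0],[1,0,0,0,0],[1,0,0,0,0],[1,0,0,0,0]]' 50
python3 - <<'E'
from h import *
import cv2
s=env.snapshot("side")
cv2.imwrite("pics/c3.png",cv2.convertScaleAbs(cv2.resize(s["color"][130:230,215:335,::-1],None,fx=5,fy=5,interpolation=cv2.INTER_CUBIC),alpha=1.8,beta=15))
print(env.get_state()["torque"])
E
```

```text
clock: 6.4
position: [505.9, 150.5, 226.2]
ee_rot: [0.598, 0.802, -0.0, -0.001]
wrist_force: [0.3, 1.1, 0.4]
opening: 0.847
gripper_force: 0.0
clock: 7.02
position: [506.5, 150.6, 160.5]
ee_rot: [0.598, 0.802, 0.0, 0.0]
wrist_force: [-0.1, -0.2, -0.0]
opening: 1.0
gripper_force: 0.0
clock: 7.65
position: [506.2, 150.6, 160.5]
ee_rot: [0.598, 0.802, 0.0, 0.0]
wrist_force: [-2.4, -0.7, 5.5]
opening: 0.462
gripper_force: 50.4
[-0.11590881  0.52106552 -0.02247428]
```

View pics/c3.png

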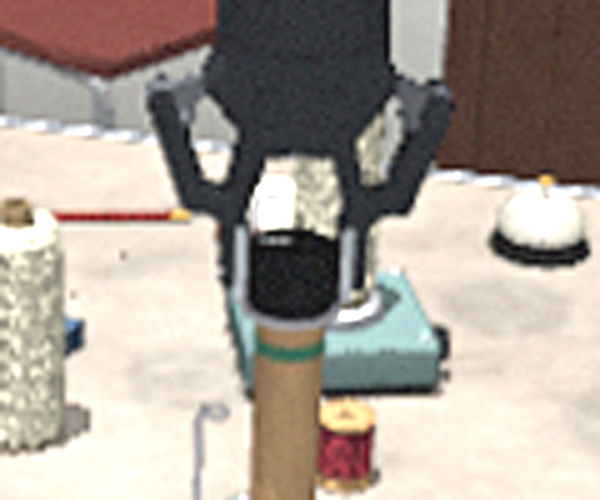

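The pads now grip the cap on both flanks, opening 0.46. I'll try counter-clockwise (seen from above) first.

```bash
python3 -m inch '[[1,0,0,0,-0.2],[1,0,0,0,-0.2],[1,0,0,0,-0.2],[1,0,0,0,-0.2],[1,0,0,0,-0.2]]'
python3 - <<'E'
from h import *
s=env.get_state();print(s["torque"],s["joint_efforts"].round(2),s["joints"].round(3))
E
```

```text
clock: 8.32
position: [505.9, 150.7, 160.5]
ee_rot: [0.379, 0.925, 0.0, -0.0]
wrist_force: [-4.7, -0.2, 5.9]
opening: 0.468
gripper_force: 50.5
[-0.01714443  0.65613827 -0.16431634] [ -0.56 -38.93 -24.31  -0.09  -1.07   0.94] [ 0.067  0.359  1.557  0.     1.225 -0.725]
```

```bash
python3 -m inch '[[1,0,0,0,-0.2],[1,0,0,0,-0.2],[1,0,0,0,-0.2],[1,0,0,0,-0.2],[1,0,0,0,0]]'
python3 - <<'E'
from h import *
import cv2
s=env.get_state();print(s["torque"],s["joint_efforts"].round(2),s["joints"].round(3))
s=env.snapshot("side")
cv2.imwrite("pics/c4.png",cv2.convertScaleAbs(cv2.resize(s["color"][150:210,240:310,::-1],None,fx=8,fy=8,interpolation=cv2.INTER_CUBIC),alpha=2.2,beta=20))
E
```

```text
clock: 8.95
position: [505.9, 150.7, 160.5]
ee_rot: [0.189, 0.982, -0.0, -0.0]
wrist_force: [-4.0, -0.1, 6.8]
opening: 0.467
gripper_force: 50.5
[-0.06708128  0.68962248  0.05756968] [-6.700e-01 -3.897e+01 -2.430e+01  2.000e-02 -1.030e+00 -3.500e-01] [ 0.067  0.359  1.557  0.     1.225 -1.123]
```

View pics/c4.png

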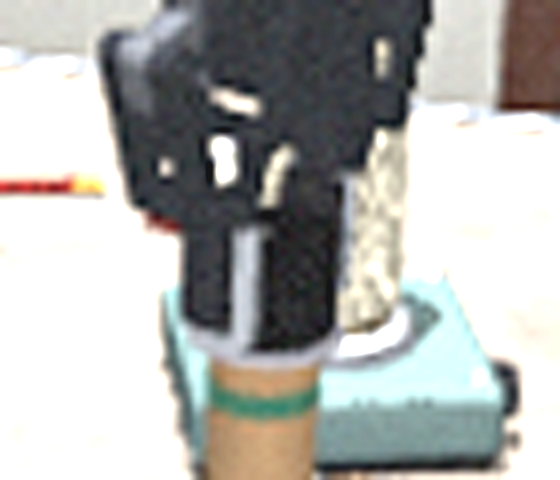

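The torque is low, with no stop felt over 52°. I'll go on to 80° and try a gentle lift.

```bash
python3 -m inch '[[1,0,0,0,-0.2],[1,0,0,0,-0.2],[1,0,0,0,-0.2],[1,0,0,0,-0.2],[1,0,0,0,-0.2]]';  python3 -c "
from bench import env
print(env.get_state()['torque'])"; python3 -m inch '[[1,0,0,0,0],[1,0,0,-0.03,0],[1,0,0,-0.03,0],[1,0,0,0,0]]'
```

```text
clock: 9.62
position: [505.8, 150.5, 160.5]
ee_rot: [-0.061, 0.998, -0.0, -0.0]
wrist_force: [-5.6, -0.9, 7.0]
opening: 0.462
gripper_force: 50.6
[-0.25289031  0.78445404 -0.12469339]
clock: 10.12
position: [505.8, 150.5, 164.4]
ee_rot: [-0.059, 0.998, -0.0, -0.001]
wrist_force: [-3.9, -1.4, -1.3]
opening: 0.464
gripper_force: 50.7
```

It comes up 4 mm with only the cap's weight showing, so it is free. I'll lift it clear.

```bash
python3 -m inch '[[1,0,0,-0.1,0],[1,0,0,-0.15,0],[1,0,0,-0.2,0],[1,0,0,-0.2,0],[1,0,0,0,0]]'; python3 -m inch '[[1,0,0,0,0],[1,0,0,0,0],[1,0,0,0,0]]'
python3 - <<'E'
from h import *
import cv2
s=env.snapshot("side")
cv2.imwrite("pics/c5.png",cv2.convertScaleAbs(cv2.resize(s["color"][100:230,200:360,::-1],None,fx=4,fy=4,interpolation=cv2.INTER_CUBIC),alpha=1.8,beta=15))
E
```

```text
clock: 10.75
position: [507.2, 150.8, 218.5]
ee_rot: [-0.059, 0.998, 0.0, 0.002]
wrist_force: [-0.7, 0.8, -1.5]
opening: 0.463
gripper_force: 50.8
clock: 11.12
position: [506.1, 150.6, 216.2]
ee_rot: [-0.059, 0.998, 0.0, -0.0]
wrist_force: [-0.3, 0.1, -0.6]
opening: 0.467
gripper_force: 50.8
```

View pics/c5.png

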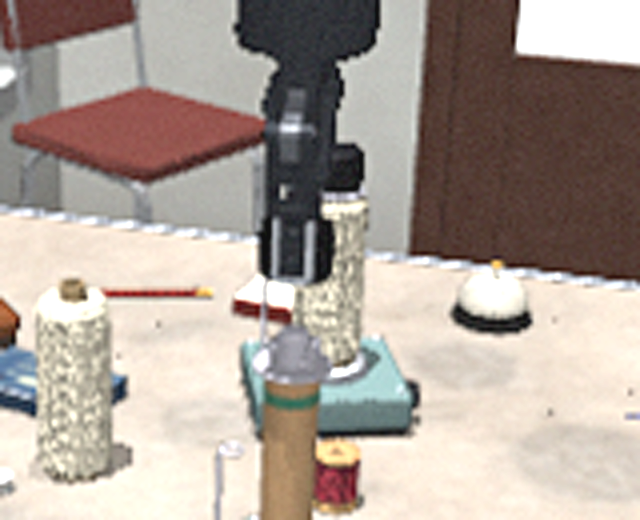

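The cap is held about 55 mm above its seat at crop (295,250). The bare spindle tip and washer show below it, and the other cap is still in place.

```bash
python3 -c "
from bench import env
print(env.job_done())"
```

```text
the job is handed in; nothing more can be done
None
```

The empty winder's cap came loose counter-clockwise, was lifted about 55 mm above its seat, and was still in the gripper when I handed the job in; the full winder's cap was never touched, and no verdict came back.

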